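# Set the coarse focus and leave the fine focus alone

## Robot

A 6-joint arm with a two-finger parallel gripper is mounted at the origin on the work surface. World frame = base frame: x ahead of the robot, y to its left, z up, the work surface at z = 0. Lengths are in m, angles in degrees, forces in N, time in s.
With the tool pointing down it reaches from about 0.375 to 0.9 m from the base axis. Payload 3.1 kg.
Tool frame: the origin (TCP) lies on the centre line of the jaws, within the pads' length; the fingertips stand 22 mm ahead of it and the grasp point (between the pads) lies 3 mm ahead of it; y points along the fingers, z is the direction in which the jaws open and shut, and the axes are right-handed (so a half turn about y gives the same grasp; the last joint's range is limited). The gripper opens to 87 mm and grips with 3 to 60 N. Pads are 19 mm wide; open, the fingers measure 117 mm over their backs; the gripper's body (75 mm by 190 mm) begins 51 mm behind the grasp point.
Start: joints at [54.116, 30.224, 82.088, -0, 67.689, -10.227], TCP at [0.271, 0.563, 0.245] pointing down, gripper open.
Joint ranges: [-176.69, 176.69], [-43.24, 126.21], [12.49, 139.97], [-82, 262], [0, 151.66], [-163.58, 163.58]. Speed limits (degrees/s): [159.86, 159.86, 180, 180, 180, 180].

## Interface

Orientations are given as a 3x3 rotation matrix whose columns are the frame's x, y, z axes.
In Python, from rig import bot gives the robot as it stands.
- The arm moves only by the tool jog_arm, never from a script. Its argument "motion" is one flat list of numbers, 6 for each row, row after row: the shift along the tool's x, y, z in mm, then the turn, a rotation vector about the tool's x, y, z in degrees. A call has 1 to 20 rows; each row is the pose to reach, as a shift and turn from the pose commanded when the call began, along the tool's axes at that moment; what a row does not reach only later rows make up. A row lasts 1/8 s, in which the tool goes at most 62.5 mm and 10.7 degrees, less where a joint would pass 70% of its speed; a pose out of reach is approached as far as the arm can. A call with a gripper value outside its range is refused whole. "gripper" is the opening, from 0 (shut) to 1 (fully open), set as the call begins (left out, the last holds). The fingers move at their own pace and stop on an object; the grip force is fixed at half the most. Time passes only in rows, so rows that repeat a pose let the fingers close. It gives the time, the measured TCP pose, the force and the opening at its end, in the units of the state.
- bot.read_state(): the state, without advancing time (a new reading comes with each control period).
- bot.capture(name): name is "side" or "top" or "wrist"; returns (picture, depth): 384x512x3 uint8, red, green, blue; 384x512 float32, m along the optical axis (not along the pixel's ray), 0 where there is no reading.
- bot.get_calibration(name): a dict with "mtx" (3x3 intrinsics, pixels), "pose" (4x4, takes a point from camera to world coordinates); the wrist camera has in their place "hand_eye" (4x4, takes a point from camera to tool coordinates, whose origin is the TCP and whose axes are the tool frame's). Camera axes: x right, y up, looking along -z (the intrinsics and any distortion apply to the point x, -y, -z); pixel columns grow to the right and rows downward; lengths in m; the calibration is good to about 2 mm. A picture is of the moment at which its call begins: read the wrist's pose just before it. get_calibration takes no time and is no camera call.
- bot.hand_in(): hands the job in, once; it reports no verdict.
The state is a dict: "time_s": time; "joint_positions": joint angles; "qvel": joint speeds; "tau": joint torques, N m; "position": TCP position; "tcp_rot": TCP orientation; "force": force on the tool from outside, world axes, zero at the start; "moment": the same for the moment, N m; "opening": opening from 0.0 (shut) to 1.0 (fully open).
Only numpy, scipy, OpenCV 4.12 (cv2) and the standard library are available. Lean on these libraries where they do the work, as an engineer would, in place of code of your own. Each camera call takes 0.05 s, during which the arm holds its last target.

## Task

The specimen is about to be changed, so park the coarse focus: on the focus box, the one with the two-tier knob, turn only the wide lower ring until its white line points at the dark index line on the box top. The narrow fine knob on top of it must stay as it is set, and so must the lamp box's single wide knob; let go at the end.

Things in the scene. Friction and masses are not known exactly. Their poses are not given: they have to be found in the camera images.
- focus_unit: White box, fixed, 140 (x) by 110 (y) mm, top 60 mm up; of three such boxes, which swap places, the one with the two-tier knob, upright in mid-top: black coarse ring 50 mm across, 62 to 86 mm above the table; metal fine knob on it 26 mm across, 86 to 104 mm. Origin: underside centre, on the knob axis; z up; +x points along the dark index line, a radial stroke on the top, 29 to 51 mm off the axis.
- coarse_ring (a joint): Turn of the wide lower ring, rad: 0 when its white line (on its upper face out to the rim, and down its side) points at the index line; positive anticlockwise from above. Starts at 0.5 to 1.4, so turn it clockwise. It runs on past 0 without a stop (-1.2 to 2.0), friction 0.05 N m, and stays where left.
- fine_mark (a point): Outer end of the dark line on the narrow fine knob's upper face, 104 mm above the table, 12 mm off the axis. The fine knob turns separately and very lightly (0.005 N m); it starts at any angle and must stay there.
- lamp_mark (a point): Point on the white line of the lamp box's knob, 24 mm off its axis, 86 mm above the table. That knob is a single plain tier 50 mm across, 24 mm high, on a box shaped like the focus box. Not to be turned.

How it is judged (in metres and radians):
At the end, for the whole second after the job is handed in: The coarse ring is at rest with its white line within 10 degrees of the index line, the fine knob's mark is within 3.5 mm of where it started (about 17 degrees), and the lamp knob's mark within 5 mm of where it started (value of joint coarse_ring between -0.175 and 0.175 rad and velocity of joint coarse_ring between -0.05 and 0.05 rad/s and distance of fine_mark from where it was at the start of the episode below 0.0035 m and distance of lamp_mark from where it was at the start of the episode below 0.005 m); the robot touches nothing.
It fails at once if the fine knob is turned by more than about 17 degrees (its mark moves 3.5 mm) (distance of fine_mark from where it was at the start of the episode above 0.0035 m).
It fails at once if the lamp box's knob is turned (its mark moves 5 mm) (distance of lamp_mark from where it was at the start of the episode above 0.005 m).
It also fails if it takes over 32 s, if anything falls off the work surface, if the arm or the gripper's body presses on something with over 40 N, if the wrist force passes 120 N, or if a joint passes its speed limit or range.

## Working session

There is one attempt and no reset: what is moved stays moved. The work goes in short steps, Python scripts to look and compute and a tool call to move; the robot and the scene stay as the last step left them, time stands still between calls to the robot, and variables do not carry over. Pictures are saved under pics/ and viewed, and the job is handed in when it is done.

Besides the shell and the picture viewer there is one more tool, called after "Emit:" as name(argument=value, ...), one argument or row to a line, values as JSON. jog_arm: Moves the arm, as the interface text tells. Its arguments: {"type":"object","properties":{"motion":{"type":"array","items":{"type":"number"}},"gripper":{"type":"number"}},"required":["motion"]}

```bash
mkdir -p pics; ls; python3 - <<'E'
from rig import bot
import cv2,numpy as np
s=bot.read_state();print(s)
for n in ["top","side"]:
    p,d=bot.capture(n);np.savez(f"pics/{n}0.npz",p=p,d=d);cv2.imwrite(f"pics/{n}0.png",p[:,:,::-1]);print(bot.get_calibration(n))
print(bot.get_calibration("wrist"))
E
```

```text
pics
{'time_s': 0.0, 'joint_positions': array([ 5.41155077e+01,  3.02805708e+01,  8.21563965e+01, -6.32975349e-04,
        6.76900072e+01, -1.02261459e+01]), 'qvel': array([ 0.06355963,  0.0637114 ,  0.02862615,  0.04411233, -0.00421447,
       -0.02910713]), 'tau': array([ 1.55240377e-04, -4.40031481e+01, -1.76594567e+01,  6.33471622e-02,
        5.80430555e-02, -1.31845413e-04]), 'position': array([0.2701803 , 0.56281758, 0.24355433]), 'tcp_rot': array([[ 9.01393624e-01, -1.29070597e-03,  4.32998694e-01],
       [-4.33000448e-01, -1.80149339e-03,  9.01391905e-01],
       [-3.83387627e-04, -9.99997544e-01, -2.18273091e-03]]), 'force': array([ 0.08496885,  0.41245878, -0.27208999]), 'moment': array([0.02123254, 0.00233595, 0.02722871]), 'opening': 0.999078254683579}
{'mtx': array([[366.61970149,   0.        , 261.20505628],
       [  0.        , 366.61970149, 192.48888801],
       [  0.        ,   0.        ,   1.        ]]), 'pose': array([[ 0.06079275,  0.97085832, -0.23181536,  0.39041017],
       [-0.99814466,  0.05991871, -0.01081625,  0.01415398],
       [ 0.00338903,  0.232042
[... 327 characters left out ...]
      [-0.26673968,  0.7468607 , -0.60913795, -0.63491112],
       [ 0.01181541,  0.63452418,  0.77281269,  0.89749969],
       [ 0.        ,  0.        ,  0.        ,  1.        ]])}
{'mtx': array([[293.12424241,   0.        , 257.61440423],
       [  0.        , 293.12424241, 189.66756316],
       [  0.        ,   0.        ,   1.        ]]), 'hand_eye': array([[ 7.23232135e-04, -9.57255559e-01, -2.89242584e-01,
        -7.97319075e-02],
       [ 3.78438697e-04,  2.89242901e-01, -9.57255661e-01,
        -1.40597193e-01],
       [ 9.99999667e-01,  5.82857469e-04,  5.71452307e-04,
        -1.38198858e-03],
       [ 0.00000000e+00,  0.00000000e+00,  0.00000000e+00,
         1.00000000e+00]])}
```

View pics/top0.png

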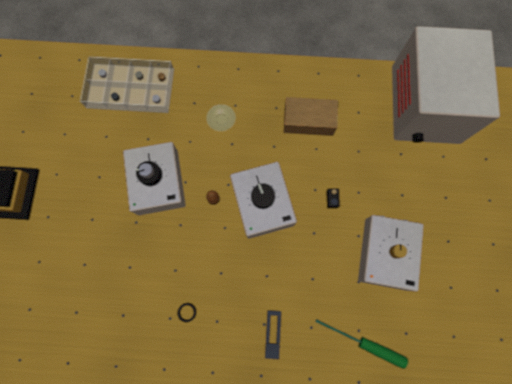

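View pics/side0.png

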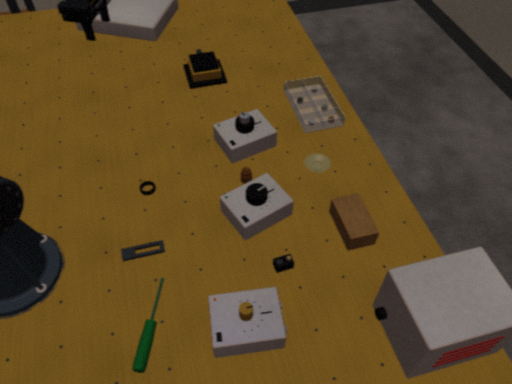

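The focus box with its two-tier knob is at top-image (149,174). The lamp box is at (263,196), and a third box with a yellow pointer is at (398,250).

```bash
python3 - <<'E'
import cv2,numpy as np
a=cv2.imread("pics/top0.png")[135:220,110:200];b=cv2.imread("pics/side0.png")[100:165,205:285]
cv2.imwrite("pics/z0.png",np.hstack([cv2.resize(a,(400,380),interpolation=2),cv2.resize(b,(400,380),interpolation=2)]))
E
```

```text
(no output)
```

View pics/z0.png

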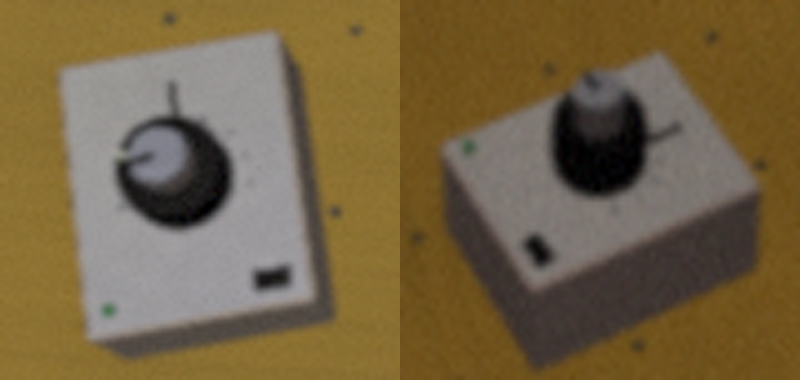

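```bash
cat > h.py <<'E'
import numpy as np,cv2
from rig import bot
def ray(K,T,uv,z):
    uv=np.atleast_2d(uv).astype(float)
    d=np.c_[(uv[:,0]-K[0,2])/K[0,0],-(uv[:,1]-K[1,2])/K[1,1],-np.ones(len(uv))]@T[:3,:3].T
    o=T[:3,3];return o+d*((z-o[2])/d[:,2])[:,None]
def proj(K,T,P):
    p=(np.atleast_2d(P)-T[:3,3])@T[:3,:3]
    return np.c_[K[0,0]*p[:,0]/-p[:,2]+K[0,2],K[1,1]*-p[:,1]/-p[:,2]+K[1,2]]
def wristT(s):
    T=np.eye(4);T[:3,:3]=s["tcp_rot"];T[:3,3]=s["position"];return T@bot.get_calibration("wrist")["hand_eye"]
E
python3 - <<'E'
from h import *
for n,r in (("top",(135,220,110,200)),("side",(100,165,205,285))):
    p=np.load(f"pics/{n}0.npz")["p"];c=bot.get_calibration(n);K,T=c["mtx"],c["pose"]
    sub=p[r[0]:r[1],r[2]:r[3]]
    hsv=cv2.cvtColor(sub,cv2.COLOR_RGB2HSV)
    m=((hsv[...,1]<60)&(hsv[...,2]>(135 if n=="top" else 105))).astype(np.uint8)
    m=cv2.morphologyEx(m,cv2.MORPH_OPEN,np.ones((3,3)))
    cs=cv2.findContours(m,cv2.RETR_EXTERNAL,cv2.CHAIN_APPROX_NONE)[0];k=max(cs,key=cv2.contourArea).reshape(-1,2)+[r[2],r[0]]
    W=ray(K,T,k,.06)[:,:2].astype(np.float32)
    rect=cv2.minAreaRect(W*1000);print(n,rect)
    if n=="top":
        print("index in/out, fine mark",ray(K,T,[[110+178/400*90,135+112/380*85],[110+171/400*90,135+82/380*85]],.06), "ringmark",ray(K,T,[[110+121/400*90,135+156/380*85]],.086),"fine centre",ray(K,T,[[110+156/400*90,135+155/380*85]],.104))
    else: print(ray(K,T,[[205+650/400*80-80,100+135/380*65],[205+(680-400)/400*80,100+125/380*65]],.06),ray(K,T,[[205+197/400*80,100+92/380*65]],.104))
E
```

```text
top ((594.4107666015625, 261.59185791015625), (137.0482940673828, 106.8343505859375), 14.159208297729492)
index in/out, fine mark [[0.62875665 0.26800219 0.06      ]
 [0.64382631 0.27344201 0.06      ]] ringmark [[0.59753246 0.28313489 0.086     ]] fine centre [[0.59390726 0.2606342  0.104     ]]
side ((595.6026000976562, 258.8861083984375), (135.58090209960938, 106.61598205566406), 14.514705657958984)
[[0.62867834 0.27109858 0.06      ]
 [0.64628155 0.27362116 0.06      ]] [[0.5960665  0.25796473 0.104     ]]
```

Emit:
jog_arm(
  motion=[42,0,-13,0,0,0,85,0,-26,0,0,0,127,0,-39,0,0,0,170,5,-53,0,0,0,212,10,-66,0,0,0,254,15,-79,0,0,0,297,20,-92,0,0,0,339,28,-105,0,0,0,381,36,-119,0,0,0,424,45,-132,0,0,0,424,45,-132,0,0,0,424,45,-132,0,0,0],
)

```text
time_s: 1.6
position: [0.5948, 0.2609, 0.199]
tcp_rot: [[0.901, -0.002, 0.433], [-0.433, 0.0, 0.901], [-0.002, -1.0, -0.001]]
force: [0.1, -0.3, 0.6]
opening: 1.001
```

```bash
python3 - <<'E'
from h import *
s=bot.read_state();p,d=bot.capture("wrist");np.savez("pics/w1.npz",p=p,T=wristT(s),R=s["tcp_rot"],t=s["position"])
print(s["time_s"],s["position"],s["tcp_rot"].round(4),s["joint_positions"])
cv2.imwrite("pics/w1.png",cv2.resize(p[:,:,::-1],(800,600),interpolation=2))
K=bot.get_calibration("wrist")["mtx"];T=wristT(s)
c=[.595,.2605];print(proj(K,T,[[*c,.06],[*c,.086],[*c,.104]])*800/512)
E
```

```text
1.6 [0.59481891 0.26087123 0.19898291] [[ 9.012e-01 -2.000e-03  4.334e-01]
 [-4.334e-01  1.000e-04  9.012e-01]
 [-1.800e-03 -1.000e+00 -8.000e-04]] [ 1.38263136e+01  3.50290198e+01  8.07785030e+01  3.65423610e-02
  6.43014920e+01 -5.05053198e+01]
[[404.72014057 290.07467692]
 [404.8746096  302.35879352]
 [404.99966954 312.30415862]]
```

View pics/w1.png

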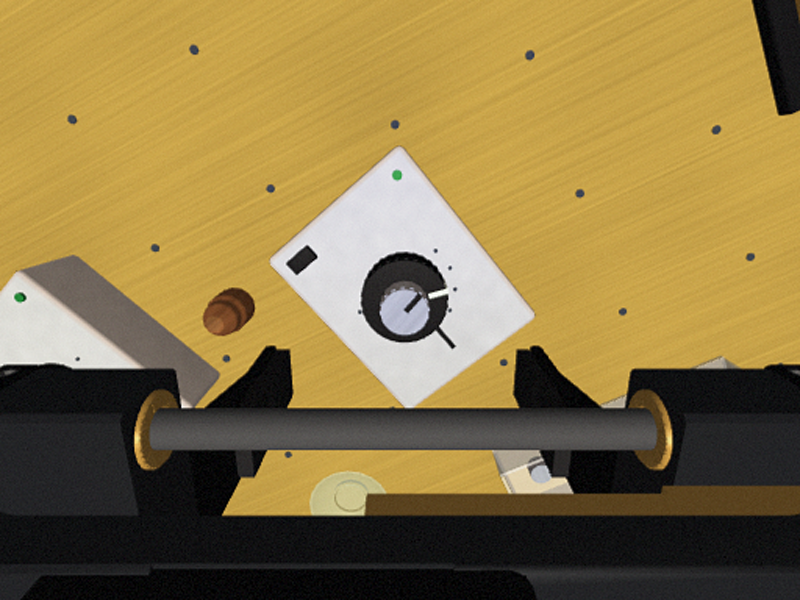

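Wrist view (800×600): the fine knob is centred at (405,312), where projection put it. The white line runs (428,297)–(448,290) and the index line (437,328)–(454,348). Next I'll measure the angles.

```bash
cat > ang.py <<'E'
from h import *
def measure(p,T,K,c0,name=None):
    s=512/800; f=4
    u=proj(K,T,[[*c0,.086]])[0].astype(int); x0,y0=u[0]-45,u[1]-40
    sub=p[y0:y0+80,x0:x0+90]; im=cv2.resize(sub,None,fx=8,fy=8,interpolation=cv2.INTER_CUBIC)
    if name: cv2.imwrite(name,im[:,:,::-1])
    return x0,y0,im
E
python3 - <<'E'
from ang import *
z=np.load("pics/w1.npz");p,T=z["p"],z["T"];K=bot.get_calibration("wrist")["mtx"]
x0,y0,im=measure(p,T,K,[.595,.2605],"pics/w1z.png");print(x0,y0)
E
```

```text
214 153
```

View pics/w1z.png

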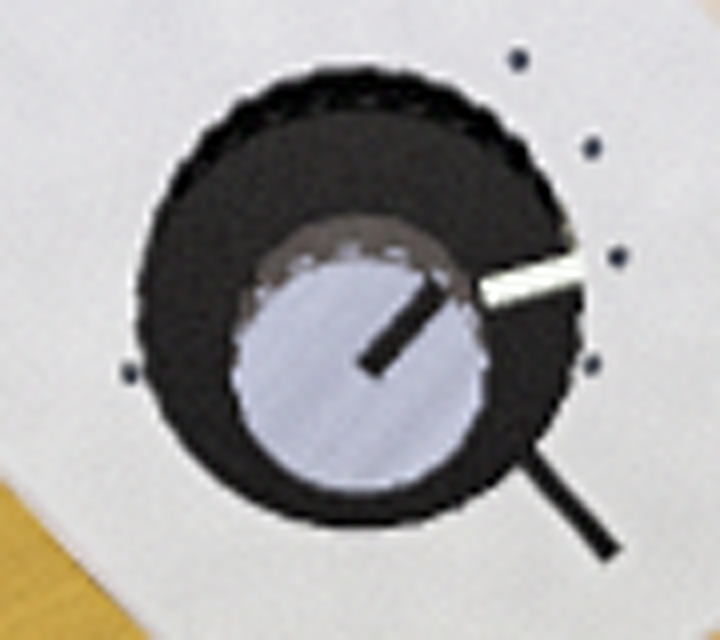

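```bash
python3 - <<'E'
from ang import *
z=np.load("pics/w1.npz");T=z["T"];K=bot.get_calibration("wrist")["mtx"]
q=lambda a,h:ray(K,T,(np.array(a,float)+.5)/8-.5+[214,153],h)[:,:2]
print("fine c",q([[360,375]],.104)," ring c",q([[362,316]],.086))
i=q([[525,455],[612,555]],.06);w=q([[485,293],[580,263]],.086);f=q([[370,368],[437,288]],.104)
for n,a in (("idx",i),("white",w),("fine",f)):
    v=a[1]-a[0];print(n,a,np.degrees(np.arctan2(v[1],v[0])))
c=q([[360,375]],.104)[0]
for a in (i[1],w[1]): v=a-c;print(np.hypot(*v),np.degrees(np.arctan2(v[1],v[0])))
E
```

```text
fine c [[0.59441289 0.26018224]]  ring c [[0.59364034 0.26084387]]
idx [[0.62657053 0.26808994]
 [0.64391863 0.27248942]] 14.230209618031266
white [[0.59721397 0.27453384]
 [0.59865125 0.28563713]] 82.62425162616111
fine [[0.59416753 0.26147538]
 [0.58924474 0.27162258]] 115.8797829561798
0.05101259403147551 13.96078138575009
0.025805326890377102 80.5466996490043
```

Emit:
jog_arm(
  motion=[0,25,-0.6,0,0,0,0,50,-0.6,0,0,0,0,75,-0.6,0,0,0,0,92,-0.6,0,0,0,0,103,-0.6,0,0,0,0,109,-0.6,0,0,0,0,109,-0.6,0,0,0,0,109,-0.6,0,0,0],
)

```text
time_s: 2.65
position: [0.5959, 0.2603, 0.0913]
tcp_rot: [[0.901, 0.001, 0.433], [-0.433, 0.0, 0.901], [0.001, -1.0, 0.001]]
force: [0.6, -0.3, 0.0]
opening: 0.998
```

Emit:
jog_arm(
  motion=[0,0,0,0,0,0,0,0,0,0,0,0,0,0,0,0,0,0,0,0,0,0,0,0,0,0,0,0,0,0,0,0,0,0,0,0],
  gripper=0.5,
)

```text
time_s: 3.4
position: [0.5958, 0.261, 0.0906]
tcp_rot: [[0.901, 0.001, 0.433], [-0.433, 0.001, 0.901], [0.001, -1.0, 0.002]]
force: [1.4, 3.9, -0.9]
opening: 0.568
```

Emit:
jog_arm(
  motion=[0,0,0,0,5,0,0,0,0,0,12,0,0,0,0,0,20,0,0,0,0,0,28,0,0,0,0,0,35,0,0,0,0,0,40,0,0,0,0,0,40,0],
)

```text
time_s: 4.28
position: [0.5955, 0.2608, 0.0906]
tcp_rot: [[0.413, 0.001, 0.911], [-0.911, 0.001, 0.413], [-0.001, -1.0, 0.001]]
force: [1.2, 2.2, 0.2]
opening: 0.567
```

```bash
python3 - <<'E'
from ang import *
s=bot.read_state();p,d=bot.capture("wrist");print(s["position"],s["force"],s["moment"],s["opening"])
R=s["tcp_rot"];print(np.degrees(np.arctan2(R[1,2],R[0,2])))
cv2.imwrite("pics/w2.png",cv2.resize(p[:,:,::-1],(800,600),interpolation=2))
E
```

```text
[0.59553237 0.26076268 0.09063165] [1.16510713 2.17778071 0.15595359] [ 0.44452946 -0.04710664 -0.03876635] 0.5671439095432981
24.386059758634445
```

View pics/w2.png

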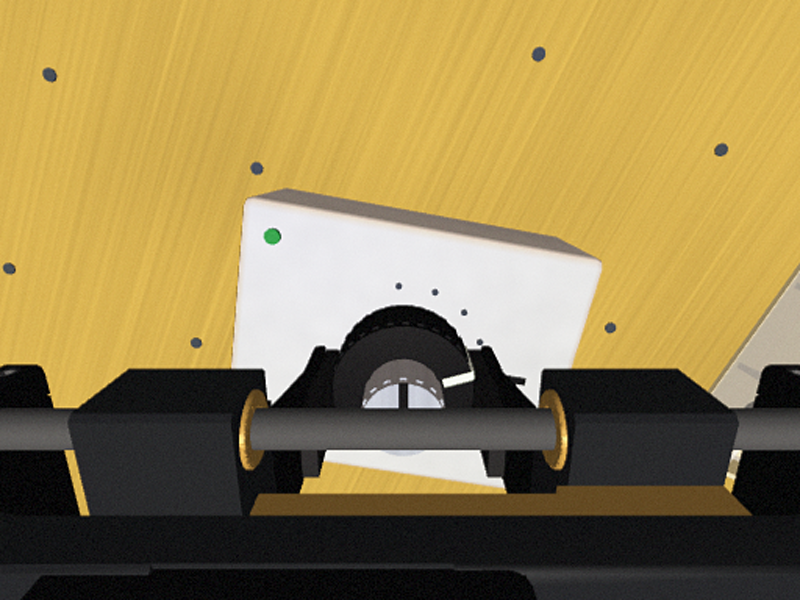

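The ring turned with the jaws: its white line keeps the same place in the wrist view, at (458,380). The fine mark shifted 40° relative to the camera, so that knob stayed put.

Emit:
jog_arm(
  motion=[0,0,0,0,5,0,0,0,0,0,12,0,0,0,0,0,19,0,0,0,0,0,24,0,0,0,0,0,27,0,0,0,0,0,27,0,0,0,0,0,27,0],
)

```text
time_s: 5.2
position: [0.5953, 0.2607, 0.0906]
tcp_rot: [[-0.045, 0.0, 0.999], [-0.999, 0.001, -0.045], [-0.001, -1.0, 0.0]]
force: [-0.3, 4.3, -0.5]
opening: 0.572
```

Emit:
jog_arm(
  motion=[0,0,0,0,0,0,0,0,0,0,0,0,0,0,0,0,0,0,0,0,0,0,0,0,0,0,0,0,0,0],
  gripper=1.0,
)

```text
time_s: 5.82
position: [0.5953, 0.2601, 0.0905]
tcp_rot: [[-0.046, -0.0, 0.999], [-0.999, -0.0, -0.046], [0.0, -1.0, -0.0]]
force: [-0.2, -0.0, 0.8]
opening: 0.979
```

Emit:
jog_arm(
  motion=[0,-8,0,0,0,0,0,-25,0,0,0,0,0,-50,0,0,0,0,0,-80,0,0,0,0,0,-110,0,0,0,0,0,-110,0,0,0,0,0,-110,0,0,0,0],
)

```text
time_s: 6.7
position: [0.5949, 0.2602, 0.2006]
tcp_rot: [[-0.046, -0.0, 0.999], [-0.999, -0.0, -0.046], [0.0, -1.0, -0.0]]
force: [-0.8, -0.4, 0.0]
opening: 1.001
```

```bash
python3 - <<'E'
from ang import *
s=bot.read_state();p,d=bot.capture("wrist");T=wristT(s);np.savez("pics/w3.npz",p=p,T=T);print(s["time_s"],s["position"],s["force"],s["opening"])
K=bot.get_calibration("wrist")["mtx"]
print(measure(p,T,K,[.5945,.2605],"pics/w3z.png")[:2])
E
```

```text
6.7 [0.59489054 0.26017162 0.20061628] [-0.8061711  -0.36422319  0.00843506] 1.001289065000348
(np.int64(213), np.int64(150))
```

View pics/w3z.png

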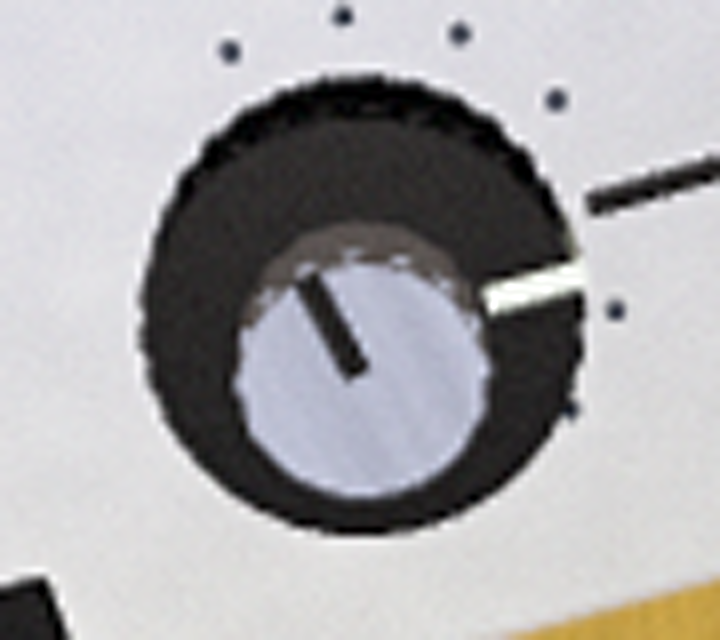

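The white line (488,302)–(582,270) and the index line (592,205)–(718,165) look parallel; the step between them should be height parallax. I'll check that and the fine and lamp marks.

```bash
python3 - <<'E'
from ang import *
z=np.load("pics/w3.npz");T=z["T"];K=bot.get_calibration("wrist")["mtx"]
q=lambda a,h:ray(K,T,(np.array(a,float)+.5)/8-.5+[213,150],h)[:,:2]
i=q([[592,205],[718,165]],.06);w=q([[488,302],[582,270]],.086);f=q([[357,376],[309,283]],.104);c=q([[364,380]],.104)[0]
for n,a in (("idx",i),("white",w),("fine",f)):
    v=a[1]-a[0];u=a[1]-c;print(n,np.degrees(np.arctan2(v[1],v[0])),np.degrees(np.arctan2(u[1],u[0])))
p,_=bot.capture("top");a=np.load("pics/top0.npz")["p"]
P=lambda x:cv2.resize(x[155:240,220:305,::-1],(390,390),interpolation=2)
print("lamp diff",np.abs(p[155:240,220:305].astype(int)-a[155:240,220:305]).max())
cv2.imwrite("pics/lamp.png",np.hstack([P(a),P(p)]))
E
```

```text
idx 15.580075583568782 14.265780269837311
white 16.961809010769514 13.468045305038855
fine 113.41622204444347 115.63356830594896
lamp diff 22
```

View pics/lamp.png

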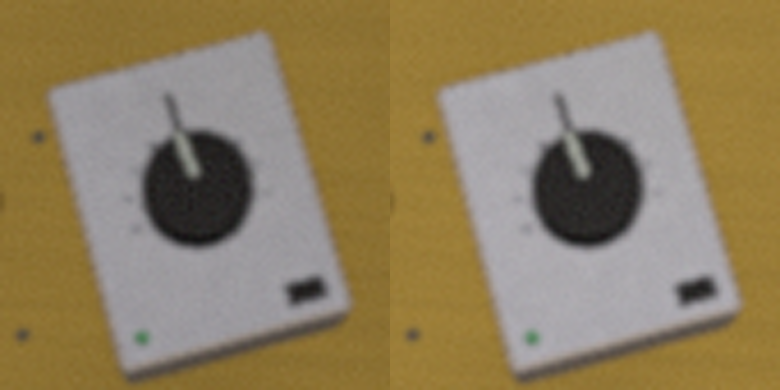

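The lamp knob looks the same before (left) and after (right). The ring is within about 1.5° of the index line, the fine mark has not moved beyond measurement error, and the arm is clear.

```bash
python3 -c "
from rig import bot
print(bot.hand_in())"
```

```text
the job is handed in; nothing more can be done
None
```

I gripped the coarse ring on the focus box, turned it 67° clockwise, let go and lifted about 110 mm clear. The job was handed in at about 7 s, and no verdict was reported.

My last checks before handing in:
- **Coarse ring:** the white line is within about 1.5° of the index line. Two ways of measuring disagreed slightly: +1.4° from the line directions and −0.8° from the knob centre.
- **Fine knob:** its mark measured 113.4° after, against 115.9° before. That 2.5° is about my measurement error and well under the 17° limit.
- **Lamp knob:** I saw no change between the top views before and after.
- **Contact:** the gripper was open and the force reading was about zero.

No check failed.

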